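# Load the rail carriage and slide it to its ball detent

### The arm

A 6-joint arm with a two-finger parallel gripper is mounted at the origin on a cart in front of the work surface, level with it; the furniture and walls round the work are solid. World frame = base frame: x ahead of the robot, y to its left, z up, the work surface at z = 0. Lengths are in m, angles in rad, forces in N, time in s.
With the tool pointing down it reaches from about 0.225 to 0.725 m from the base axis. Payload 3.1 kg.
Tool frame: the origin (TCP) lies midway between the tips of the shut fingers; the grasp point (between the pads) lies 19 mm behind it; z points along the fingers, y is the line along which they close (so a half turn about z gives the same grasp; the last joint's range is limited). The gripper opens to 85 mm and grips with 20 to 120 N. Pads are 22 mm wide; open, the fingers measure 114 mm over their backs; the gripper's body (76 mm by 85 mm) begins 54 mm behind the grasp point. The pads swing forward as they close: fully open they stand 13 mm farther back than shut.
Start: joints at [1.018, 0.048, 0.099, 1.622, 0, 1.443], TCP at [0.216, 0.478, 0.231] pointing down, gripper open.
Joint ranges: [-2.91, 2.91], [-0.99, 1.94], [-1.21, 1.42], [-2.12, 2.29], [-1.49, 1.47], [-3.14, 3.14]. Speed limits (rad/s): [2.79, 2.79, 3.14, 3.14, 3.14, 3.14].

### API

Orientations are given as a rotation vector (axis times angle).
In Python, from plant import r gives the robot as it stands.
- The arm moves only by the shell command python3 steer.py 'ROWS' [FORCE]. ROWS is one flat JSON list of numbers that holds 1 to 8 rows one after another, with no inner brackets; each row has 5 numbers: dx, dy, dz in m, then a turn about the tool's z in rad, then the finger opening in m; each row shifts and turns the commanded pose from where the row before left it, along the tool's axes as they then stand; what a row does not reach is not made up. A row lasts 1/12 s, in which the tool goes at most 0.0417 m and 0.125 rad, less where a joint would pass 70% of its speed; a pose out of reach is approached as far as the arm can. The fingers move at their own pace and stop on an object; FORCE is the grip in N (left out, the last holds). Time passes only in rows, so rows that do not move let the fingers close. It prints the time, the measured TCP pose, the force, the opening and the grip force at its end. Input that does not fit is refused with a message, and nothing moves.
- r.sense(): the state, without advancing time (a new reading comes with each control period).
- r.get_image(name): name is "side" or "top"; returns a dict with "frame" (420x560x3 uint8, blue, green, red), "K" (3x3 intrinsics, pixels), "R" (3x3) and "t" (3): a world point X has camera coordinates R X + t. Camera axes: x right, y down, z forward; pixel columns grow to the right and rows downward; lengths in m; the calibration is good to about 2 mm. A picture is of the moment at which its call begins. There is no depth.
- r.finish_job(): hands the job in; it is judged then, once.
The state is a dict: "time_s": time; "joint_positions": joint angles; "joint_velocities": joint speeds; "effort": joint torques, N m; "tcp_pos": TCP position; "eef_rot": TCP orientation; "contact_force": force on the tool from outside, world axes, zero at the start; "moment": the same for the moment, N m; "gripper_width": finger opening in m; "grasp_force": force on a finger pad.
Only numpy, scipy, OpenCV 4.12 (cv2) and the standard library are available. Lean on these libraries where they do the work, as an engineer would, in place of code of your own. Each camera call takes 0.05 s, during which the arm holds its last target. There are 200 camera calls.

### The job

Make the blue carriage on the indexing rail ready for clamping: thread the big brass ring down its steel post fully home, then the small copper ring fully home on top of it, letting go of both. Then take the carriage by its red grip and slide it along the rail towards the index block until you feel the sprung ball click into the notch; do not run past it, and finish there still holding the grip. Leave the other things on the bench where they are.

Things in the scene. Friction and masses are not known exactly. Their poses are not given: they have to be found in the camera images.
- rail: Indexing rail lying fixed on the bench: aluminium base plate 145 x 300 x 8 mm with a steel guide along its length. Origin on the bench below the guide's middle; y is the sliding direction (towards the index block), x points to the index block's side, z up. The plate reaches from x = -45 to +100 mm and y = -150 to +150 mm; grey end stops 26 mm high at both ends.
- grip (a point): Point on the centre line of the carriage's red upright grip, 13 mm below its top. The grip is 24 mm wide along the rail (y), 16 mm across it (x), its top 73 mm above the bench and 41 mm above the blue deck; take it from above with the fingers closing along the rail. It is 62 mm from the post's axis in -x. Axes as the rail's.
- post_seat (a point): Centre of the top of the dark boss (30 mm diameter, 8 mm above the deck) where the rings rest, 40 mm above the bench. The steel post rises 44 mm from here, 14 mm diameter, the last 10 mm tapering to 6. Moves with the carriage, axes as the rail's. Blue deck 106 x 80 mm, top 32 mm above the bench. Big ring home: its origin is here; small ring home: 16 mm above.
- notch (a point): Middle of the notch (12.8 mm wide) in the steel edge strip on the carriage's +x side, marked by a yellow line on the deck; 25 mm above the bench. It lies level with the grip and the post along the rail (same rail y). Axes as the rail's.
- index_block: Grey index block, 32 x 34 x 24 mm, fixed on the rail's base plate on the +x side at a varying place, top 32 mm above the bench with a yellow line. A sprung steel ball, 16 mm diameter, looks out of it to -x at its middle. Origin below the ball's centre at the plate's top; axes as the rail's. The ball is seated when the notch's y in this frame is 0.
- carriage (a joint): Carriage along the rail, m, 0 to 0.20 in the rail's +y. Starts at 0 to 0.025, ball free. Friction 1.5 N keeps it where left. From 42 mm before the notch a ramp pushes the ball in (1 to 3 N more), it rides on the flat to about 6 mm before the notch, then drops in and pulls the carriage forward: resistance turns to a pull, then rises again; 8 to 13 N to leave the notch.
- big_ring: Big brass ring, outside diameter 50 mm, bore 18 mm, 16 mm thick, 140 to 280 g, lying flat on the bench. Origin at the centre of its underside, z along its axis.
- small_ring: Small copper-coloured ring, outside diameter 38 mm, bore 18 mm, 14 mm thick, 70 to 140 g, lying flat on the bench. Origin at the centre of its underside, z along its axis.
- tape: Bystander: roll of white tape with a blue core, 52 mm diameter, 12 mm thick, lying flat in line with the rings. Origin at the centre of its underside.
- stopwatch: Bystander: blue stopwatch 64 x 58 x 16 mm. Origin at the centre of its underside.
- caliper: Bystander: steel caliper 66 x 190 x 20 mm. Origin at the centre of its underside.
- weight: Bystander: brass knob weight, 34 mm diameter, 44 mm high. Origin at the centre of its underside.

How it is judged:
On the way, in this order (a step that is already met when the one before it is completed fails the run):
1. the big ring is fully home on the post and let go (horizontal distance between big_ring and post_seat below 0.004 m and z of big_ring in the frame of post_seat between -0.0025 and 0.0025 m and angle between big_ring's own z axis and vertical below 0.1 rad and contact force between the fingers and big_ring below 0.1 N and contact force between the fingers and small_ring below 0.1 N), for 0.2 s.
2. the small ring is fully home on top of the big ring and let go (all of step 1 and horizontal distance between small_ring and post_seat below 0.004 m and z of small_ring in the frame of post_seat between 0.0135 and 0.0185 m and angle between small_ring's own z axis and vertical below 0.1 rad), for 0.2 s.
3. the carriage is held by the fingers with the ball in the notch (y of notch in the frame of index_block between -0.0025 and 0.0025 m and contact force between the fingers and carriage above 1.5 N), for 0.3 s.
At the end, for the whole second after the job is handed in: Both rings home on the post, big one below (2.5 mm in height, 4 mm off axis, 0.1 rad of tilt), not touched by the fingers; notch within 2.5 mm of the ball along the rail, carriage at rest (under 4 mm/s) and held by the fingers (over 1.5 N) (all of step 2 and all of step 3 and velocity of joint carriage between -0.004 and 0.004 m/s); the arm keeps its last pose, push and grip.
It fails at once if the carriage runs past the notch by more than 10 mm (y of notch in the frame of index_block above 0.01 m).
It fails at once if the roll of white tape is disturbed (moved more than 20 mm) (distance of tape from where it was at the start of the episode above 0.02 m).
It fails at once if the stopwatch is disturbed (moved more than 20 mm) (distance of stopwatch from where it was at the start of the episode above 0.02 m).
It fails at once if the caliper is disturbed (moved more than 20 mm) (distance of caliper from where it was at the start of the episode above 0.02 m).
It fails at once if the brass weight is disturbed (moved more than 20 mm) (distance of weight from where it was at the start of the episode above 0.02 m).
It also fails if it takes over 67 s, if anything falls off the work surface, if the arm or the gripper's body presses on something with over 40 N, if the wrist force passes 120 N, or if a joint passes its speed limit or range.

## Working session

There is one attempt and no reset: what is moved stays moved. The work goes in short steps, Python scripts to look and compute and a shell command to move; the robot and the scene stay as the last step left them, time stands still between calls to the robot, and variables do not carry over. Pictures are saved under pics/ and viewed, at most 10 in all, crops included, and the job is handed in when it is done.

```bash
ls; mkdir -p pics
python3 - <<'E'
from plant import r
import cv2,numpy as np
for n in("side","top"):
    d=r.get_image(n);cv2.imwrite(f"pics/{n}0.png",d["frame"]);np.savez(f"{n}.npz",**d)
    print(n,np.round(d["K"],1).tolist(),np.round(d["R"],3).tolist(),np.round(d["t"],3))
s=r.sense();print({k:np.round(v,3).tolist() for k,v in s.items()})
E
```

```text
pics
plant.py
steer.py
side [[386.0, 0.0, 282.8], [0.0, 386.0, 211.6], [0.0, 0.0, 1.0]] [[-0.97, -0.242, -0.024], [-0.091, 0.453, -0.887], [0.226, -0.858, -0.461]] [0.451 0.188 0.684]
top [[522.0, 0.0, 275.8], [0.0, 522.0, 209.9], [0.0, 0.0, 1.0]] [[-0.013, -1.0, 0.017], [-0.997, 0.012, -0.08], [0.08, -0.018, -0.997]] [-0.128  0.476  1.488]
{'time_s': 0.1, 'joint_positions': [1.018, 0.049, 0.098, 1.622, -0.0, 1.443], 'joint_velocities': [-0.002, -0.003, 0.004, 0.0, 0.0, -0.001], 'effort': [0.003, -33.985, 32.093, 0.016, -0.0, 0.0], 'tcp_pos': [0.216, 0.478, 0.23], 'eef_rot': [-0.662, -3.07, 0.003], 'contact_force': [-0.239, -0.682, 0.288], 'moment': [-0.027, -0.011, 0.05], 'grasp_force': 0.0, 'gripper_width': 0.086}
```

View pics/side0.png

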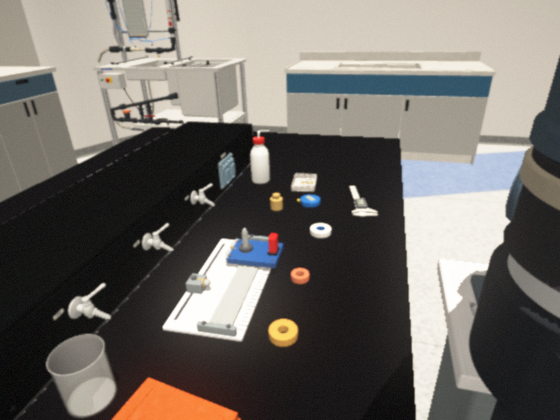

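View pics/top0.png

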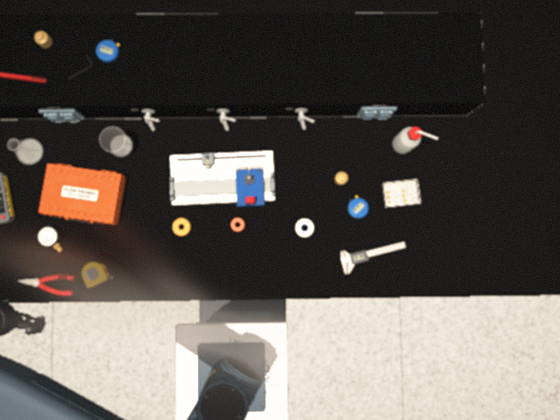

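Side view: rail at around (228,285), big ring (284,332), small ring (300,276), tape (320,230). Top view: rail (222,178), big ring (181,227), small ring (238,225), tape (305,228), carriage (250,185). I'll enlarge both.

Run:
```python
import cv2
a=cv2.imread("pics/top0.png")[135:255,150:330];cv2.imwrite("pics/topc.png",cv2.resize(a,None,fx=4.4,fy=4.4,interpolation=cv2.INTER_CUBIC))
a=cv2.imread("pics/side0.png")[215:350,165:345];cv2.imwrite("pics/sidec.png",cv2.resize(a,None,fx=4.4,fy=4.4,interpolation=cv2.INTER_CUBIC))
```

```text
(no output)
```

View pics/topc.png

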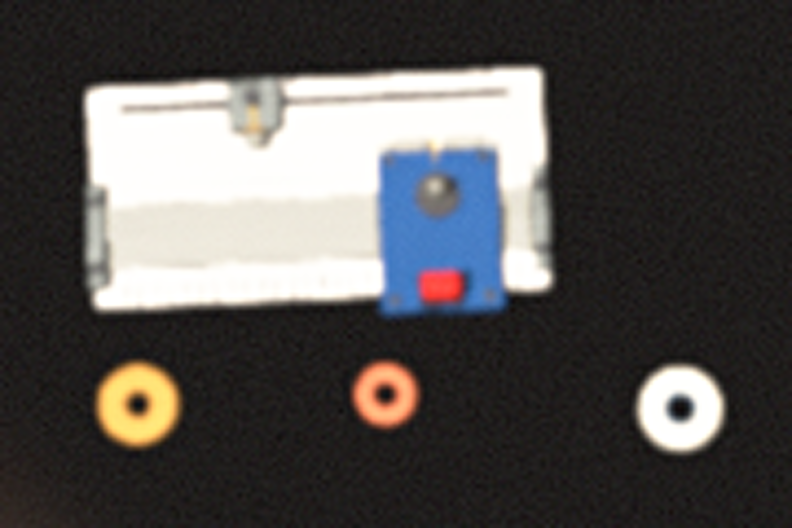

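View pics/sidec.png

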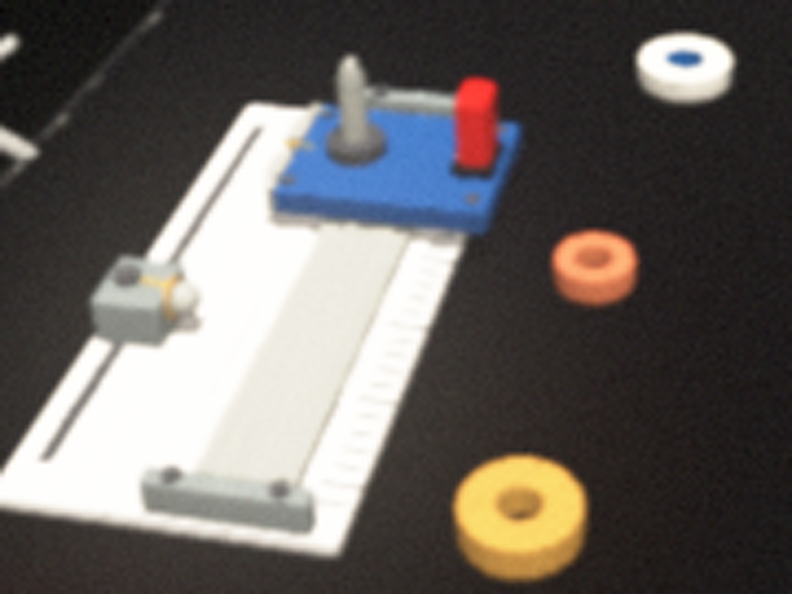

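Top crop: rings' bores at (138,404) and (386,394), post tip about (437,187), grip top (441,286), plate corners (88,88),(543,68),(551,290),(97,309), deck mark (434,148), ball tip (258,141). Side crop: ring bores (520,503) and (595,258), post tip (350,58), grip top (478,86), plate corners (250,103), (340,553).

```bash
cat > h.py <<'E'
import numpy as np
C={n:np.load(n+".npz") for n in("top","side")}
off={"top":(150,135),"side":(165,215)}
def px(n,u,v): o=off[n];return np.array([o[0]+(u+.5)/4.4-.5,o[1]+(v+.5)/4.4-.5])
def ray(n,p):
    c=C[n];d=c["R"].T@np.linalg.solve(c["K"],[*p,1]);return -c["R"].T@c["t"],d/np.linalg.norm(d)
def tri(a,b):
    o1,d1=ray("top",px("top",*a));o2,d2=ray("side",px("side",*b))
    s=np.linalg.lstsq(np.c_[d1,-d2],o2-o1,rcond=None)[0]
    A,B=o1+s[0]*d1,o2+s[1]*d2;return (A+B)/2,np.linalg.norm(A-B)
def flat(n,p,z,raw=False):
    o,d=ray(n,p if raw else px(n,*p));return o+d*(z-o[2])/d[2]
E
python3 - <<'E'
from h import *
P=lambda *a:print(*[np.round(x,4) if not isinstance(x,str) else x for x in a])
for n,a,b,z in[("big",(138,404),(520,503),.016),("small",(386,394),(595,258),.014),("tip",(437,187),(350,58),.084),("grip",(441,286),(478,86),.073),("boss",(437,194),(356,140),.04),("c",(543,68),(250,103),.008),("c3",(97,309),(340,553),.008),("tape",(680,408),(685,59),.012)]:
    P(n,*tri(a,b),flat("top",a,z),flat("side",b,z))
cs=[flat("top",c,.008) for c in[(88,88),(543,68),(551,290),(97,309)]]
for c in cs:P(c)
P("mid",np.mean(cs,0));
y=(cs[0]-cs[1]+cs[3]-cs[2]);P("yaw deg",np.degrees(np.arctan2(-y[0],y[1])),np.linalg.norm(y)/2)
P("mark",flat("top",(434,148),.032),"ball",flat("top",(258,141),.025),"line",flat("top",(252,118),.032))
E
```

```text
big [0.4297 0.1401 0.0152] 0.0005 [0.4299 0.14   0.016 ] [0.4292 0.1408 0.016 ]
small [ 0.4342 -0.0222  0.0129] 0.0008 [ 0.4345 -0.0222  0.014 ] [ 0.4335 -0.0207  0.014 ]
tip [ 0.5617 -0.0591  0.0851] 0.0013 [ 0.5612 -0.0593  0.084 ] [ 0.5631 -0.0609  0.084 ]
grip [ 0.4991 -0.061   0.0759] 0.0003 [ 0.4995 -0.0609  0.073 ] [ 0.5003 -0.0657  0.073 ]
boss [ 0.5627 -0.0579  0.0389] 0.0009 [ 0.563  -0.0578  0.04  ] [ 0.5616 -0.0562  0.04  ]
c [ 0.6512 -0.1285  0.0071] 0.0013 [ 0.6516 -0.1283  0.008 ] [ 0.6498 -0.1272  0.008 ]
c3 [0.4936 0.1691 0.0036] 0.0005 [0.4934 0.1684 0.008 ] [0.4916 0.173  0.008 ]
tape [ 0.4226 -0.2156  0.0126] 0.0006 [ 0.4229 -0.2156  0.012 ] [ 0.4225 -0.2167  0.012 ]
[0.6412 0.1747 0.008 ]
[ 0.6516 -0.1283  0.008 ]
[ 0.5025 -0.1317  0.008 ]
[0.4934 0.1684 0.008 ]
mid [0.5722 0.0208 0.008 ]
yaw deg 1.8482 0.3017
mark [ 0.5945 -0.0558  0.032 ] ball [0.6016 0.06   0.025 ] line [0.6157 0.0631 0.032 ]
```

```bash
cat > go.py <<'E'
import sys,numpy as np
from plant import r
from scipy.spatial.transform import Rotation as Q
s=r.sense();R=Q.from_rotvec(s["eef_rot"]).as_matrix()
print("t",round(s["time_s"],2),"tcp",np.round(s["tcp_pos"],4),"yaw(y) deg",round(np.degrees(np.arctan2(R[1,1],R[0,1])),2),"tilt",np.round(R[:2,2],3),"F",np.round(s["contact_force"],1),"w",round(s["gripper_width"],4),"g",round(s["grasp_force"],1))
if len(sys.argv)>1:
    g=np.array([float(a) for a in sys.argv[1:4]]);print("tool delta",np.round(R.T@(g-s["tcp_pos"]),4))
E
python3 steer.py '[0,0,0,-0.115,0.085,0,0,0,-0.115,0.085,0,0,0,-0.115,0.085,0,0,0,-0.112,0.085,0,0,0,0,0.085]'
python3 go.py .4297 .1401 .10
```

```text
time_s: 0.52
tcp_pos: [0.2162, 0.478, 0.2306]
eef_rot: [0.053, -3.14, 0.002]
contact_force: [0.0, -0.3, -0.0]
gripper_width: 0.0853
grasp_force: 0.0
t 0.52 tcp [0.2162 0.478  0.2306] yaw(y) deg 91.95 tilt [-0.001 -0.001] F [ 0.  -0.3 -0. ] w 0.0853 g 0.0
tool delta [-0.202  -0.3449  0.1309]
```

```bash
python3 steer.py '[-0.018,-0.03,0,0,0.085,-0.018,-0.03,0,0,0.085,-0.018,-0.03,0,0,0.085,-0.018,-0.03,0.01,0,0.085,-0.018,-0.03,0.01,0,0.085,-0.018,-0.03,0.015,0,0.085,-0.018,-0.03,0.015,0,0.085,-0.018,-0.03,0.02,0,0.085]' >/dev/null
python3 steer.py '[-0.018,-0.03,0.02,0,0.085,-0.018,-0.03,0.02,0,0.085,-0.012,-0.025,0.01,0,0.085,-0.006,-0.012,0,0,0.085,0,0,0,0,0.085,0,0,0,0,0.085]' >/dev/null
python3 go.py .4297 .1401 .001
```

```text
t 1.68 tcp [0.4249 0.1474 0.1109] yaw(y) deg 91.62 tilt [-0.001  0.   ] F [0.1 0.4 0.2] w 0.0852 g 0.0
tool delta [-0.0047 -0.0075  0.1099]
```

```bash
python3 steer.py '[-0.0047,-0.0075,0.02,0,0.085,0,0,0.03,0,0.085,0,0,0.03,0,0.085,0,0,0.02,0,0.085,0,0,0.01,0,0.085,0,0,0,0,0.085,0,0,0,0,0.085]' >/dev/null
python3 go.py .4297 .1401 .001
python3 steer.py '[0,0,0,0,0.03,0,0,0,0,0.03,0,0,0,0,0.03,0,0,0,0,0.03,0,0,0,0,0.03,0,0,0,0,0.03,0,0,0,0,0.03,0,0,0,0,0.03]' 40; python3 go.py
```

```text
t 2.27 tcp [0.43   0.1413 0.0018] yaw(y) deg 91.89 tilt [0. 0.] F [0.4 0.4 1. ] w 0.0848 g 0.0
tool delta [ 0.0003 -0.0012  0.0008]
time_s: 2.93
tcp_pos: [0.4318, 0.1411, 0.0034]
eef_rot: [-0.05, 3.137, 0.002]
contact_force: [-1.1, 1.8, 5.4]
gripper_width: 0.0477
grasp_force: 42.5
t 2.93 tcp [0.4318 0.1411 0.0034] yaw(y) deg 91.84 tilt [0.004 0.001] F [-1.1  1.8  5.4] w 0.0477 g 42.5
```

```bash
python3 steer.py '[0,0,-0.01,0,0.03,0,0,-0.025,0,0.03,0,0,-0.035,0,0.03,0,0,-0.035,0,0.03,0,0,-0.02,0,0.03,0,0,0,0,0.03,0,0,0,0,0.03]' >/dev/null
python3 go.py .5618 -.0583 .125
```

```text
t 3.52 tcp [0.431  0.1405 0.1276] yaw(y) deg 91.83 tilt [0.003 0.   ] F [ 0.2 -0.  -2. ] w 0.0477 g 41.9
tool delta [-0.1244 -0.2029  0.0029]
```

```bash
python3 steer.py '[-0.015,-0.025,0,0,0.03,-0.02,-0.032,0,0,0.03,-0.02,-0.032,0,0,0.03,-0.02,-0.032,0,0,0.03,-0.02,-0.032,0,0,0.03,-0.018,-0.03,0,0,0.03,-0.0114,-0.0199,0,0,0.03,0,0,0,0,0.03]' >/dev/null
python3 steer.py '[0,0,0,0,0.03,0,0,0,0,0.03,0,0,0,0,0.03]' >/dev/null
python3 go.py .5618 -.0583 .125
python3 - <<'E'
from plant import r
import cv2,numpy as np
f=[cv2.resize(r.get_image(n)["frame"][a:a+90,b:b+100],None,fx=4,fy=4,interpolation=cv2.INTER_CUBIC) for n,a,b in(("side",180,200),("top",140,200))]
cv2.imwrite("pics/a.png",np.hstack(f))
E
```

```text
t 4.43 tcp [ 0.5594 -0.0571  0.1248] yaw(y) deg 91.9 tilt [-0.003  0.001] F [-0.1  0.8 -1.7] w 0.0477 g 42.1
tool delta [-0.0023 -0.0013 -0.0002]
```

View pics/a.png

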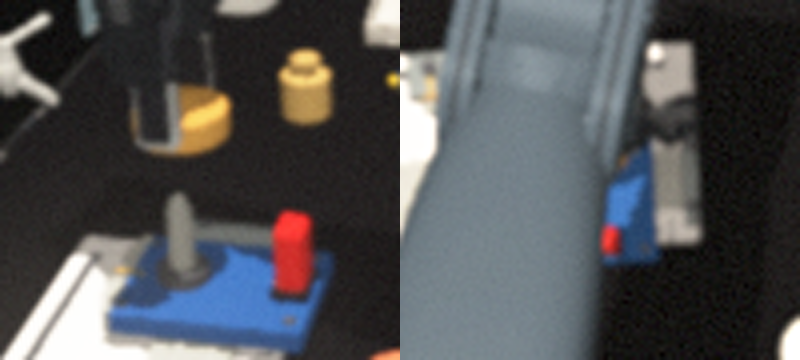

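The side view shows the held ring spanning u 131–232 of the crop, its lowest edge at v≈153, level; the post tip is at (180,196). In the top view the arm hides both. Compare with a projection.

Run:
```python
from h import *
c=C["side"]
def pr(X): p=c["K"]@(c["R"]@np.asarray(X).T+c["t"][:,None]);p=p[:2]/p[2];return (p.T-[200,180]+.5)*4-.5
a=np.linspace(0,2*np.pi,90)
for z in(.118,.121,.124):
  for dx in(-.004,0,.004):
    X=np.array([[.5594+dx+.025*np.cos(t),-.0571+.025*np.sin(t),z+h] for t in a for h in(0,.016)])
    p=pr(X);print(z,dx,"u",p[:,0].min().round(1),p[:,0].max().round(1),"v",p[:,1].min().round(1),p[:,1].max().round(1))
print(pr(np.array([[.5618,-.0583,.084],[.5618,-.0583,.08],[.5618,-.0583,.04],[.4998,-.0604,.073]])).round(1))
```

```text
0.118 -0.004 u 134.4 233.2 v 92.3 164.2
0.118 0 u 127.1 225.8 v 91.7 163.5
0.118 0.004 u 119.8 218.5 v 91.0 162.7
0.121 -0.004 u 133.9 232.9 v 87.2 159.0
0.121 0 u 126.6 225.5 v 86.6 158.3
0.121 0.004 u 119.3 218.2 v 85.9 157.5
0.124 -0.004 u 133.4 232.5 v 82.1 153.8
0.124 0 u 126.1 225.2 v 81.5 153.1
0.124 0.004 u 118.7 217.9 v 80.9 152.3
[[178.8 195.3]
 [179.3 201.8]
 [184.4 265.2]
 [292.8 223.3]]
```

```bash
python3 steer.py '[-0.0046,-0.0008,0,0,0.03,0,0,0.01,0,0.03,0,0,0.01,0,0.03,0,0,0.008,0,0.03,0,0,0,0,0.03,0,0,0,0,0.03]' >/dev/null; python3 go.py .564 -.0577 .08
python3 steer.py '[0,0,0.004,0,0.03,0,0,0.004,0,0.03,0,0,0.004,0,0.03,0,0,0.003,0,0.03,0,0,0,0,0.03]' >/dev/null; python3 go.py .564 -.0577 .08
```

```text
t 5.03 tcp [ 0.5643 -0.0586  0.0966] yaw(y) deg 91.85 tilt [-0.003  0.001] F [ 0.6  0.5 -2.1] w 0.0474 g 42.1
tool delta [0.0002 0.0009 0.0166]
t 5.45 tcp [ 0.5649 -0.0588  0.0823] yaw(y) deg 91.84 tilt [-0.002  0.   ] F [-0.9  0.3 -2.6] w 0.0477 g 42.1
tool delta [0.0009 0.0011 0.0023]
```

```bash
python3 steer.py '[0.0009,0.0009,0.003,0,0.03,0,0,0.004,0,0.03,0,0,0.003,0,0.03,0,0,0,0,0.03]' >/dev/null; python3 go.py .564 -.0577 .07
python3 steer.py '[0,0,0.004,0,0.03,0,0,0.003,0,0.03,0,0,0,0,0.03]' >/dev/null; python3 go.py .564 -.0577 .043
```

```text
t 5.78 tcp [ 0.564  -0.0579  0.0723] yaw(y) deg 91.84 tilt [-0.001  0.   ] F [-0.6 -0.8 -2.1] w 0.0478 g 42.1
tool delta [0.     0.0002 0.0023]
t 6.03 tcp [ 0.5641 -0.0579  0.0654] yaw(y) deg 91.84 tilt [-0.001  0.   ] F [-0.4 -0.3 -1.8] w 0.0475 g 42.1
tool delta [0.     0.0002 0.0224]
```

```bash
python3 steer.py '[0,0,0.005,0,0.03,0,0,0.005,0,0.03,0,0,0.004,0,0.03,0,0,0,0,0.03]' >/dev/null; python3 go.py .564 -.0577 .043
python3 steer.py '[0,0,0.003,0,0.03,0,0,0.003,0,0.03,0,0,0,0,0.03]' >/dev/null; python3 go.py .564 -.0577 .043
```

```text
t 6.37 tcp [ 0.5636 -0.0578  0.0507] yaw(y) deg 91.84 tilt [-0.002  0.001] F [-0.9 -0.6 -2.2] w 0.0478 g 42.1
tool delta [-0.0004  0.0001  0.0077]
t 6.62 tcp [ 0.5642 -0.0579  0.0456] yaw(y) deg 91.84 tilt [-0.001  0.   ] F [ 0.6  0.2 -2. ] w 0.0478 g 42.1
tool delta [0.0002 0.0002 0.0026]
```

```bash
python3 steer.py '[0,0,0.002,0,0.03,0,0,0,0,0.03]' >/dev/null; python3 go.py .564 -.0577 .043
python3 steer.py '[0,0,0.0015,0,0.03,0,0,0,0,0.03,0,0,0,0,0.03]' >/dev/null; python3 go.py .564 -.0577 .043
```

```text
t 6.78 tcp [ 0.5645 -0.058   0.044 ] yaw(y) deg 91.85 tilt [-0.  0.] F [ 0.3 -0.8 -1.8] w 0.0475 g 42.1
tool delta [0.0005 0.0003 0.001 ]
t 7.03 tcp [ 0.5649 -0.0581  0.0434] yaw(y) deg 91.84 tilt [ 0.001 -0.   ] F [-0.8  0.6  0.7] w 0.0479 g 42.4
tool delta [0.0009 0.0004 0.0004]
```

```bash
python3 steer.py '[0,0,0,0,0.06,0,0,0,0,0.075,0,0,0,0,0.085,0,0,0,0,0.085,0,0,0,0,0.085]' >/dev/null; python3 go.py
python3 steer.py '[0,0,-0.015,0,0.085,0,0,-0.03,0,0.085,0,0,-0.03,0,0.085,0,0,-0.02,0,0.085,0,0,0,0,0.085]' >/dev/null; python3 go.py .4342 -.0222 .13
```

```text
t 7.45 tcp [ 0.5648 -0.0581  0.0429] yaw(y) deg 91.84 tilt [ 0. -0.] F [ 0.7 -1.  -1. ] w 0.0851 g 0.0
t 7.87 tcp [ 0.5682 -0.0588  0.1442] yaw(y) deg 91.85 tilt [ 0.011 -0.002] F [ 0.3 -0.2  1.4] w 0.0849 g 0.0
tool delta [0.1329 0.041  0.0127]
```

```bash
python3 steer.py '[0.025,0.008,0,0,0.085,0.03,0.009,0,0,0.085,0.03,0.009,0,0,0.085,0.03,0.009,0,0,0.085,0.018,0.006,0.01,0,0.085,0,0,0,0,0.085,0,0,0,0,0.085]' >/dev/null; python3 go.py .4342 -.0216 .003
```

```text
t 8.45 tcp [ 0.4289 -0.0209  0.1265] yaw(y) deg 91.87 tilt [-0.002  0.   ] F [ 0.6 -1.4  0.1] w 0.0851 g 0.0
tool delta [-0.0054 -0.0009  0.1235]
```

Run:
```python
from plant import r
import cv2,numpy as np
f=[cv2.resize(r.get_image(n)["frame"][a:a+90,b:b+100],None,fx=4,fy=4,interpolation=cv2.INTER_CUBIC) for n,a,b in(("side",205,210),("top",140,200))]
cv2.imwrite("pics/b.png",np.hstack(f))
```

```text
(no output)
```

View pics/b.png

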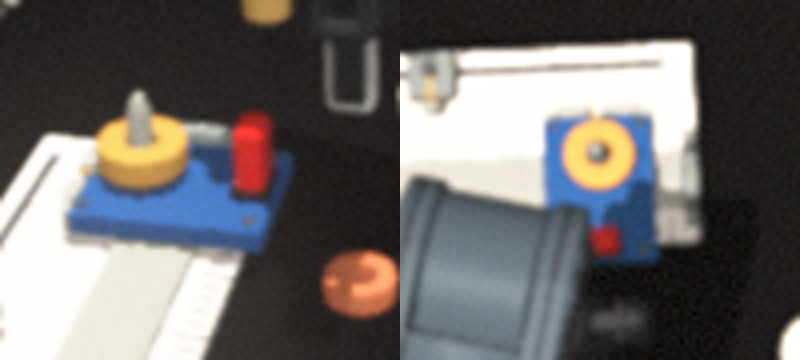

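The big ring sits flat and home on the post (side crop (142,150), top crop (598,153)); carriage appears unmoved; the small ring is at (360,283) in the side crop, where it was.

```bash
python3 steer.py '[-0.0054,-0.0009,0.02,0,0.085,0,0,0.035,0,0.085,0,0,0.035,0,0.085,0,0,0.024,0,0.085,0,0,0.008,0,0.085,0,0,0,0,0.085,0,0,0,0,0.085]' >/dev/null; python3 go.py .4342 -.0216 .003
python3 steer.py '[0,0,0,0,0.02,0,0,0,0,0.02,0,0,0,0,0.02,0,0,0,0,0.02,0,0,0,0,0.02,0,0,0,0,0.02,0,0,0,0,0.02,0,0,0,0,0.02]' 40 >/dev/null; python3 go.py
```

```text
t 9.13 tcp [ 0.4369 -0.0224  0.0066] yaw(y) deg 91.83 tilt [ 0.001 -0.   ] F [0.7 1.  0.2] w 0.0852 g 0.0
tool delta [0.0027 0.0009 0.0036]
t 9.8 tcp [ 0.4372 -0.0221  0.0077] yaw(y) deg 91.85 tilt [ 0.003 -0.   ] F [-0.4  0.1  4.4] w 0.0349 g 39.3
```

```bash
python3 steer.py '[0,0,-0.01,0,0.02,0,0,-0.025,0,0.02,0,0,-0.035,0,0.02,0,0,-0.035,0,0.02,0,0,-0.02,0,0.02,0,0,0,0,0.02,0,0,0,0,0.02]' >/dev/null; python3 go.py .5648 -.0579 .125
python3 steer.py '[-0.02,-0.005,0,0,0.02,-0.03,-0.009,0,0,0.02,-0.03,-0.009,0,0,0.02,-0.025,-0.009,0,0,0.02,-0.018,-0.007,0,0,0.02,0,0,0,0,0.02,0,0,0,0,0.02,0,0,0,0,0.02]' >/dev/null; python3 go.py .5648 -.0579 .125
python3 - <<'E'
from plant import r
import cv2
cv2.imwrite("pics/c.png",cv2.resize(r.get_image("side")["frame"][180:270,200:300],None,fx=4,fy=4,interpolation=cv2.INTER_CUBIC))
E
```

```text
t 10.38 tcp [ 0.437  -0.0224  0.1329] yaw(y) deg 91.84 tilt [ 0.004 -0.001] F [ 0.5  0.5 -1.1] w 0.0352 g 40.2
tool delta [-0.1265 -0.0396  0.0084]
t 11.05 tcp [ 0.5582 -0.0566  0.1289] yaw(y) deg 91.84 tilt [-0.004  0.001] F [-0.1  0.5 -1.8] w 0.035 g 40.2
tool delta [-0.0066 -0.0015  0.0039]
```

View pics/c.png

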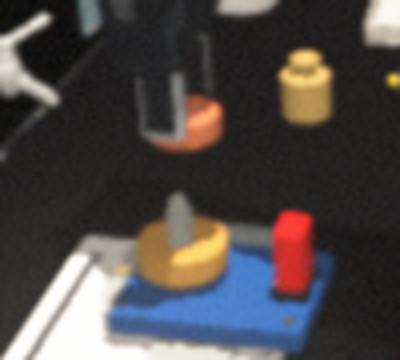

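Side crop: held small ring spans u 148–223 (centre about 185), bottom at v≈150; post tip at (179,194). The ring sits about 3.5–4 mm to −x of the TCP, so aim at TCP x = 0.5654.

```bash
python3 steer.py '[-0.0074,-0.0015,0.005,0,0.02,0,0,0.01,0,0.02,0,0,0.01,0,0.02,0,0,0,0,0.02,0,0,0,0,0.02]' >/dev/null; python3 go.py .5654 -.0579 .09
```

```text
t 11.52 tcp [ 0.5659 -0.0579  0.104 ] yaw(y) deg 91.85 tilt [-0.004  0.001] F [-0.4 -0.4 -0.4] w 0.0346 g 40.2
tool delta [0.0004 0.     0.014 ]
```

```bash
python3 steer.py '[0.0004,0,0.004,0,0.02,0,0,0.005,0,0.02,0,0,0.005,0,0.02,0,0,0,0,0.02]' >/dev/null; python3 go.py .5654 -.0579 .076
python3 steer.py '[0,0,0.005,0,0.02,0,0,0.004,0,0.02,0,0,0.004,0,0.02,0,0,0,0,0.02]' >/dev/null; python3 go.py .5654 -.0579 .063
```

```text
t 11.85 tcp [ 0.5662 -0.0582  0.0905] yaw(y) deg 91.84 tilt [-0.002  0.   ] F [-0.  -0.1 -1.6] w 0.0348 g 40.2
tool delta [0.0008 0.0003 0.0145]
t 12.18 tcp [ 0.5662 -0.0582  0.0775] yaw(y) deg 91.85 tilt [-0.002  0.   ] F [-1.4  0.3 -1.1] w 0.035 g 40.2
tool delta [0.0008 0.0003 0.0145]
```

```bash
python3 steer.py '[0.0006,0.0003,0.004,0,0.02,0,0,0.004,0,0.02,0,0,0,0,0.02]' >/dev/null; python3 go.py .5654 -.0579 .063
python3 steer.py '[0,0,0.002,0,0.02,0,0,0.002,0,0.02,0,0,0,0,0.02]' >/dev/null; python3 go.py .5654 -.0579 .063
python3 steer.py '[0,0,0.001,0,0.02,0,0,0,0,0.02,0,0,0,0,0.02]' >/dev/null; python3 go.py .5654 -.0579 .063
```

```text
t 12.43 tcp [ 0.5659 -0.058   0.0697] yaw(y) deg 91.85 tilt [-0.001  0.   ] F [-0.5 -0.3 -0.8] w 0.0347 g 40.2
tool delta [0.0004 0.0001 0.0067]
t 12.68 tcp [ 0.5663 -0.0581  0.0664] yaw(y) deg 91.84 tilt [-0.  0.] F [-0.5  0.4 -1.6] w 0.0344 g 40.2
tool delta [0.0008 0.0002 0.0034]
t 12.93 tcp [ 0.5665 -0.0581  0.0659] yaw(y) deg 91.84 tilt [ 0. -0.] F [ 0.7 -0.4 -0.9] w 0.0347 g 40.2
tool delta [0.0011 0.0003 0.0029]
```

```bash
python3 steer.py '[0,0,0.001,0,0.02,0,0,0.0005,0,0.02,0,0,0,0,0.02]' >/dev/null; python3 go.py .5654 -.0579 .063
python3 steer.py '[0,0,0.001,0,0.02,0,0,0,0,0.02,0,0,0,0,0.02]' >/dev/null; python3 go.py .5654 -.0579 .063
```

```text
t 13.18 tcp [ 0.5664 -0.0581  0.0642] yaw(y) deg 91.85 tilt [-0. -0.] F [ 0.2 -0.5 -1.4] w 0.0351 g 40.2
tool delta [0.001  0.0002 0.0012]
t 13.43 tcp [ 0.5666 -0.0582  0.0637] yaw(y) deg 91.84 tilt [ 0. -0.] F [-0.3 -0.4  1.5] w 0.0347 g 40.5
tool delta [0.0012 0.0003 0.0007]
```

```bash
python3 steer.py '[0,0,0,0,0.05,0,0,0,0,0.07,0,0,0,0,0.085,0,0,0,0,0.085,0,0,0,0,0.085]' >/dev/null; python3 go.py
python3 steer.py '[0,0,-0.015,0,0.085,0,0,-0.03,0,0.085,0,0,-0.025,0,0.085,0,0,-0.01,0,0.085,0,0,0,0,0.085,0,0,0,0,0.085]' >/dev/null; python3 go.py .4998 -.0599 .13
python3 steer.py '[0.02,0,0,0,0.085,0.025,0.001,0,0,0.085,0.017,0,0,0,0.085,0.008,0,0,0,0.085,0,0,0,0,0.085,0,0,0,0,0.085]' >/dev/null; python3 go.py .4998 -.0599 .042
python3 - <<'E'
from plant import r
import cv2,numpy as np
f=[cv2.resize(r.get_image(n)["frame"][a:a+90,b:b+100],None,fx=4,fy=4,interpolation=cv2.INTER_CUBIC) for n,a,b in(("side",180,200),("top",140,200))]
cv2.imwrite("pics/d.png",np.hstack(f))
E
```

```text
t 13.85 tcp [ 0.5665 -0.0581  0.0633] yaw(y) deg 91.84 tilt [ 0. -0.] F [-0.2 -0.1  0.2] w 0.0849 g 0.0
t 14.35 tcp [ 0.5668 -0.0582  0.1434] yaw(y) deg 91.84 tilt [ 0.001 -0.   ] F [-0.5 -0.1 -0.6] w 0.0852 g 0.0
tool delta [0.0671 0.0004 0.0133]
t 14.85 tcp [ 0.4962 -0.0592  0.1421] yaw(y) deg 91.83 tilt [-0.001  0.   ] F [0.8 0.2 0.1] w 0.0851 g 0.0
tool delta [-0.0036 -0.0008  0.1001]
```

View pics/d.png

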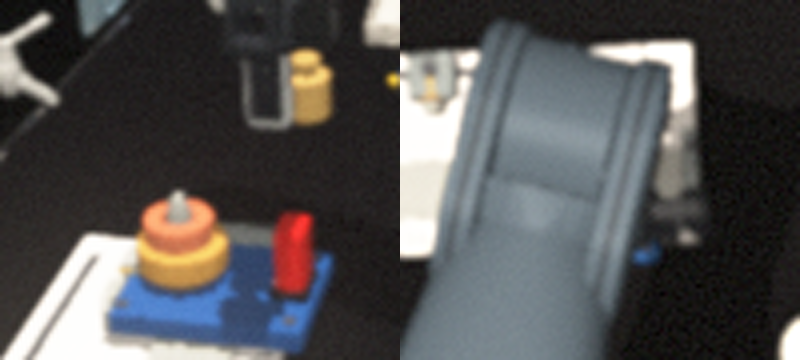

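Both rings are stacked home on the post (side crop (180,240)), and the grip at (293,252) is unmoved. Now I'll take the grip.

```bash
python3 steer.py '[-0.0036,-0.0008,0.015,0,0.085,0,0,0.03,0,0.085,0,0,0.03,0,0.085,0,0,0.018,0,0.085,0,0,0.004,0,0.085,0,0,0,0,0.085,0,0,0,0,0.085]' >/dev/null; python3 go.py .4998 -.0599 .042
python3 steer.py '[0,0,0,0,0.01,0,0,0,0,0.01,0,0,0,0,0.01,0,0,0,0,0.01,0,0,0,0,0.01,0,0,0,0,0.01,0,0,0,0,0.01,0,0,0,0,0.01]' 40 >/dev/null; python3 steer.py '[0,0,0,0,0.01,0,0,0,0,0.01]' >/dev/null; python3 go.py
```

```text
t 15.53 tcp [ 0.501  -0.0601  0.047 ] yaw(y) deg 91.85 tilt [ 0.001 -0.   ] F [ 0.7 -0.4  0.1] w 0.0849 g 0.0
tool delta [0.0012 0.0003 0.005 ]
t 16.37 tcp [ 0.5006 -0.06    0.0472] yaw(y) deg 91.86 tilt [ 0.001 -0.   ] F [-0.4  0.9  5.6] w 0.0233 g 41.5
```

```bash
python3 steer.py '[0,0.008,0,0,0.01,0,0.012,0,0,0.01,0,0.015,0,0,0.01,0,0.015,0,0,0.01,0,0.012,0,0,0.01,0,0.006,0,0,0.01,0,0,0,0,0.01,0,0,0,0,0.01]' >/dev/null; python3 go.py
python3 steer.py '[0,0.004,0,0,0.01,0,0.004,0,0,0.01,0,0,0,0,0.01]' >/dev/null; python3 go.py
python3 steer.py '[0,0.004,0,0,0.01,0,0.004,0,0,0.01,0,0,0,0,0.01]' >/dev/null; python3 go.py
python3 steer.py '[0,0.004,0,0,0.01,0,0.003,0,0,0.01,0,0,0,0,0.01]' >/dev/null; python3 go.py
```

```text
t 17.03 tcp [0.498  0.009  0.0472] yaw(y) deg 91.91 tilt [0.001 0.001] F [-1.8  1.   5.5] w 0.023 g 41.8
t 17.28 tcp [0.4978 0.0164 0.0472] yaw(y) deg 91.87 tilt [0.001 0.   ] F [-2.   1.1  8. ] w 0.0231 g 41.8
t 17.53 tcp [0.4975 0.0241 0.0472] yaw(y) deg 91.87 tilt [ 0.001 -0.001] F [-2.7  0.2  7. ] w 0.0232 g 41.8
t 17.78 tcp [0.4972 0.03   0.0472] yaw(y) deg 91.82 tilt [ 0.    -0.003] F [-2.3 -3.8  7.2] w 0.0232 g 41.8
```

```bash
python3 steer.py '[0,0.003,0,0,0.01,0,0.002,0,0,0.01,0,0,0,0,0.01]' >/dev/null; python3 go.py
python3 steer.py '[0,0.003,0,0,0.01,0,0.002,0,0,0.01,0,0,0,0,0.01]' >/dev/null; python3 go.py
python3 steer.py '[0,0.002,0,0,0.01,0,0.001,0,0,0.01,0,0,0,0,0.01]' >/dev/null; python3 go.py
python3 steer.py '[0,0.002,0,0,0.01,0,0,0,0,0.01,0,0,0,0,0.01]' >/dev/null; python3 go.py
```

```text
t 18.03 tcp [0.4971 0.0353 0.0472] yaw(y) deg 91.83 tilt [ 0.    -0.002] F [-1.9 -1.9  6.9] w 0.0232 g 41.8
t 18.28 tcp [0.4969 0.0405 0.0472] yaw(y) deg 91.83 tilt [ 0.    -0.002] F [-3.  -1.8  6.3] w 0.023 g 41.8
t 18.53 tcp [0.4968 0.043  0.0472] yaw(y) deg 91.82 tilt [ 0.    -0.002] F [-1.8 -2.5  6.1] w 0.0231 g 41.8
t 18.78 tcp [0.4967 0.0451 0.0472] yaw(y) deg 91.82 tilt [ 0.    -0.002] F [-2.8 -2.5  6.3] w 0.0234 g 41.8
```

```bash
python3 steer.py '[0,0.002,0,0,0.01,0,0,0,0,0.01]' >/dev/null; python3 go.py
python3 steer.py '[0,0.002,0,0,0.01,0,0,0,0,0.01]' >/dev/null; python3 go.py
python3 steer.py '[0,0.001,0,0,0.01,0,0,0,0,0.01]' >/dev/null; python3 go.py
python3 steer.py '[0,0.001,0,0,0.01,0,0,0,0,0.01]' >/dev/null; python3 go.py
python3 steer.py '[0,0.001,0,0,0.01,0,0,0,0,0.01]' >/dev/null; python3 go.py
```

```text
t 18.95 tcp [0.4966 0.047  0.0472] yaw(y) deg 91.82 tilt [ 0.    -0.002] F [-1.8 -2.9  6.7] w 0.0232 g 41.8
t 19.12 tcp [0.4965 0.049  0.0472] yaw(y) deg 91.81 tilt [ 0.    -0.002] F [-1.7 -2.7  6. ] w 0.0236 g 41.9
t 19.28 tcp [0.4965 0.05   0.0472] yaw(y) deg 91.82 tilt [ 0.    -0.002] F [-2.3 -2.3  5.6] w 0.0231 g 41.8
t 19.45 tcp [0.4965 0.051  0.0472] yaw(y) deg 91.81 tilt [ 0.    -0.002] F [-3.1 -3.5  6.9] w 0.0232 g 41.9
t 19.62 tcp [0.4964 0.052  0.0472] yaw(y) deg 91.81 tilt [ 0.    -0.002] F [-2.4 -3.3  5.8] w 0.0236 g 41.9
```

```bash
python3 steer.py '[0,0.001,0,0,0.01,0,0,0,0,0.01]' >/dev/null; python3 go.py
python3 steer.py '[0,0.001,0,0,0.01,0,0,0,0,0.01]' >/dev/null; python3 go.py
python3 steer.py '[0,0.001,0,0,0.01,0,0,0,0,0.01]' >/dev/null; python3 go.py
python3 steer.py '[0,0.001,0,0,0.01,0,0,0,0,0.01]' >/dev/null; python3 go.py
```

```text
t 19.78 tcp [0.4964 0.053  0.0472] yaw(y) deg 91.81 tilt [ 0.    -0.002] F [-2.7 -2.2  7. ] w 0.0232 g 41.9
t 19.95 tcp [0.4964 0.0543 0.0472] yaw(y) deg 91.83 tilt [ 0.    -0.002] F [-3.3 -2.4  6.6] w 0.0235 g 41.9
t 20.12 tcp [0.4963 0.0558 0.0472] yaw(y) deg 91.84 tilt [ 0.    -0.001] F [-3.1  0.   6.5] w 0.0231 g 41.9
t 20.28 tcp [0.4963 0.0571 0.0472] yaw(y) deg 91.85 tilt [0. 0.] F [-2.6  0.9  6.9] w 0.0231 g 41.9
```

```bash
python3 steer.py '[0,0.001,0,0,0.01,0,0,0,0,0.01,0,0,0,0,0.01]' >/dev/null; python3 go.py
python3 steer.py '[0,0.001,0,0,0.01,0,0,0,0,0.01,0,0,0,0,0.01]' >/dev/null; python3 go.py
python3 steer.py '[0,0.0007,0,0,0.01,0,0,0,0,0.01,0,0,0,0,0.01]' >/dev/null; python3 go.py
```

```text
t 20.53 tcp [0.4962 0.0585 0.0472] yaw(y) deg 91.87 tilt [0.    0.001] F [-2.4  0.2  6.5] w 0.0235 g 41.8
t 20.78 tcp [0.4962 0.059  0.0472] yaw(y) deg 91.85 tilt [ 0. -0.] F [-2.   0.   6.9] w 0.0232 g 41.8
t 21.03 tcp [0.4962 0.0594 0.0472] yaw(y) deg 91.84 tilt [ 0.    -0.001] F [-2.4 -0.2  7.1] w 0.0231 g 41.8
```

```bash
python3 steer.py '[0,0.0007,0,0,0.01,0,0,0,0,0.01,0,0,0,0,0.01]' >/dev/null; python3 go.py
python3 - <<'E'
from plant import r
import cv2,numpy as np
f=[cv2.resize(r.get_image(n)["frame"][a:a+60,b:b+65],None,fx=6,fy=6,interpolation=cv2.INTER_CUBIC) for n,a,b in(("side",245,180),("top",145,180))]
cv2.imwrite("pics/e.png",np.hstack(f))
E
```

```text
t 21.28 tcp [0.4962 0.0598 0.0472] yaw(y) deg 91.83 tilt [ 0.    -0.002] F [-1.5 -1.9  7.2] w 0.0235 g 41.9
```

View pics/e.png

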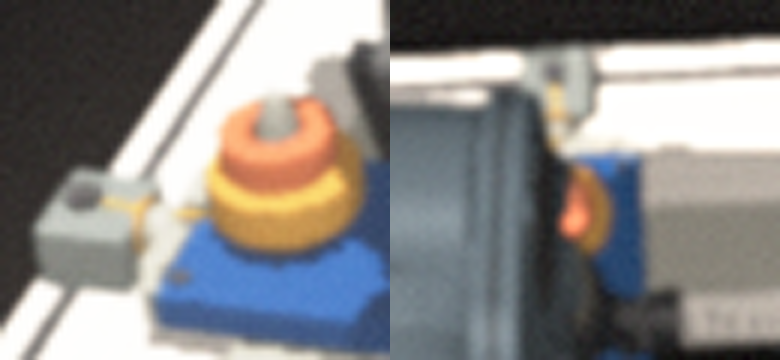

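The yellow lines on the block (105–150, 203–210) and on the deck (175–205, 212–214) are in line. The click was felt (pull from y = 0.054, resistance rising again at 0.059), and the rings are home.

```bash
python3 steer.py '[0,0,0,0,0.01,0,0,0,0,0.01,0,0,0,0,0.01,0,0,0,0,0.01]' >/dev/null; python3 go.py; python3 -c "
from plant import r
print(r.finish_job())"
```

```text
t 21.72 tcp [0.4962 0.0598 0.0472] yaw(y) deg 91.83 tilt [ 0.    -0.001] F [-3.1 -1.9  6.8] w 0.0233 g 41.9
the job is handed in; nothing more can be done
None
```

I handed the job in at 21.7 s, before the 67 s limit: both rings are home on the post, big one below, and the carriage is clicked into the notch with the gripper still holding the red grip at about 42 N. The hand-in call returned no verdict.

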